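# Click the load resistor into its sprung-ball cradle

## Task

Pick up the black ceramic resistor block, set it lengthwise and centred between the walls of the small metal cradle with the sprung balls, and press it straight down until it clicks past the balls and sits fully home on the cradle's floor, then let go. Do not drop it, and leave the brass union fitting and the silver sensor bracket where they stand.

Things in the scene. Friction and masses are not known exactly. Their poses are not given: they have to be found in the camera images.
- resistor: Loose black ceramic block, upright: 70 mm long (its x), 28 wide (y), 64 high (z up), about 0.25 kg, a steel plate on each end. Origin: centre of its underside. Each long face has a groove 3.5 mm deep, 7 to 17 mm above the underside, and a rounded foot edge (radius 3.5 mm); above it is flat: grip across the 28 mm on the top 25 mm. Either end may face either way.
- cradle: Fixed cradle, ends open. Origin: under its 100x84x6 mm plate, z up. Two walls 60 mm long along its x, 31 apart, to 34 mm up, then lips flaring 6 mm out, top 42 mm. Plungers outside, to y +-34 mm. 4 sprung balls (x +-20, 18 mm up) poke 4 mm inwards. The block lies along x; it stops on the balls, underside at 20 mm (let go there, it may lean); 10-20 N push it past; home, its underside is at 6 mm.
- union: Bystander: loose brass union fitting standing on end, hexagon about 40 mm across with round necks of 24 to 26 mm, 46 mm high. Origin: centre of its underside.
- bracket: Bystander: loose silver L-shaped sensor bracket, base 60 x 44 x 5 mm with a 55 mm high upright plate along its +x edge. Origin: centre of its underside.
Mind the look-alikes: they are no part of the job. What is meant by the resistor is not green, pink or turquoise, and is the larger of those in its own colour.

How it is judged:
By the outcome, as a careful person would: the job done as asked, in the order asked, and still so for the second after the job is handed in, with the robot touching nothing.
It also fails if it takes over 40 s, if anything falls off the work surface, if the arm or the gripper's body presses on something with over 40 N, if the wrist force passes 120 N, or if a joint passes its speed limit or range.

## Robot

A 6-joint arm with a two-finger parallel gripper is mounted at the origin on the work surface. World frame = base frame: x ahead of the robot, y to its left, z up, the work surface at z = 0. Lengths are in mm, angles in rad, forces in N, time in s.
With the tool pointing down it reaches from about 275 to 825 mm from the base axis. Payload 5.2 kg.
Tool frame: the origin (TCP) lies at the very end of the fingers, on their centre line; the grasp point (between the pads) lies 19 mm behind it; z points along the fingers, y is the line along which they close (so a half turn about z gives the same grasp; the last joint's range is limited). The gripper opens to 93 mm and grips with 3 to 60 N. Pads are 15 mm wide; open, the fingers measure 128 mm over their backs; the gripper's body (75 mm by 188 mm) begins 65 mm behind the grasp point.
Start: joints at [0.903, 0.259, 1.535, -0, 1.348, -0.203], TCP at [246.514, 491.666, 218.653] pointing down, gripper open.
Joint ranges: [-3.14, 3.14], [-0.91, 2.08], [0.19, 2.58], [-1.22, 4.36], [0.22, 2.71], [-3.12, 3.12]. Speed limits (rad/s): [2.57, 2.57, 3.14, 3.14, 3.14, 3.14].

## Interface

Orientations are given as a unit quaternion [x, y, z, w].
In Python, from station import sense, read_camera, sign_off gives the robot as it stands.
- The arm moves only by the shell command python3 -m inch 'ROWS' [OPENING] [FORCE]. ROWS is JSON, a list of rows, each an object of numbers: "tx", "ty", "tz": the shift along the tool's x, y, z scaled (see below); "ax", "ay", "az": the turn, a rotation vector about the tool's x, y, z scaled (see below). In form: [{"tx": .., "ty": .., "tz": .., "ax": .., "ay": .., "az": ..}, ...]. A call has 1 to 20 rows; each row shifts and turns the commanded pose from where the row before left it, along the tool's axes as they then stand; what a row does not reach is not made up. The controller multiplies each number of a shift by 50 cm and each number of a turn by 360 degrees. A row lasts 1/10 s, in which the tool goes at most 50 mm and 8.59 degrees, less where a joint would pass 70% of its speed; a pose out of reach is approached as far as the arm can. A call with a number of a shift or a turn outside -1 to 1 is refused whole. A call with a gripper value outside its range is refused whole. OPENING is the closure, from -1 (fully open) to 1 (shut), set as the call begins (- or left out, the last holds). The fingers move at their own pace and stop on an object; FORCE is the grip in N (left out, the last holds). Time passes only in rows, so rows that do not move let the fingers close. It gives the time, the measured TCP pose, the force, the opening and the grip force at its end, in the units of the state.
- sense(): the state, without advancing time (a new reading comes with each control period).
- read_camera(name): name is "side" or "top" or "wrist"; returns a dict with "img" (384x512x3 uint8, red, green, blue), "depth" (384x512 float32, mm along the optical axis (not along the pixel's ray), 0 where there is no reading), "camera_matrix" (3x3 intrinsics, pixels), "R" (3x3) and "t" (3): a world point X has camera coordinates R X + t; the wrist camera has in their place "T_tool_cam" (4x4, takes a point from camera to tool coordinates, whose origin is the TCP and whose axes are the flange's). Camera axes: x right, y down, z forward; pixel columns grow to the right and rows downward; lengths in mm; the calibration is good to about 2 mm. A picture is of the moment at which its call begins: read the wrist's pose just before it.
- sign_off(): hands the job in; it is judged then, once.
The state is a dict: "t": time; "q": joint angles; "joint_vel": joint speeds; "joint_torque": joint torques, N m; "tcp_pos": TCP position; "tcp_rot": TCP orientation; "contact_force": force on the tool from outside, world axes, zero at the start; "moment": the same for the moment, N m; "opening": finger opening in mm; "gripper_force": force on a finger pad.
Only numpy, scipy, OpenCV 4.12 (cv2) and the standard library are available. Lean on these libraries where they do the work, as an engineer would, in place of code of your own. Each camera call takes 0.05 s, during which the arm holds its last target. There are 200 camera calls.

## Working session

There is one attempt and no reset: what is moved stays moved. The work goes in short steps, Python scripts to look and compute and a shell command to move; the robot and the scene stay as the last step left them, time stands still between calls to the robot, and variables do not carry over. Pictures are saved under pics/ and viewed, at most 10 in all, crops included, and the job is handed in when it is done.

```bash
mkdir -p pics; ls
cat > h.py <<'E'
import numpy as np,cv2
from station import sense,read_camera
def pts(c):
    K=c["camera_matrix"];d=c["depth"];v,u=np.mgrid[:384,:512]
    P=np.stack([(u-K[0,2])/K[0,0]*d,(v-K[1,2])/K[1,1]*d,d],-1)
    return (P-np.array(c["t"]))@np.array(c["R"])   # R^T (P-t)
E
python3 - <<'E'
from h import *
import pickle
for n in("top","side"):
    c=read_camera(n);pickle.dump(c,open(n+".pkl","wb"))
    cv2.imwrite(f"pics/{n}.png",cv2.resize(c["img"][:,:,::-1],(800,600)))
    print(n,c["R"],c["t"],c["camera_matrix"],(c["depth"]>0).mean())
print(sense())
E
```

```text
pics
top [[-1.25550084e-02 -9.99920834e-01  8.35677696e-04]
 [-9.80871567e-01  1.21534606e-02 -1.94276255e-01]
 [ 1.94250718e-01 -3.25883251e-03 -9.80946501e-01]] [  5.51587479 520.23784889 864.79991856] [[434.02656981   0.         256.25089324]
 [  0.         434.02656981 190.87410389]
 [  0.           0.           1.        ]] 0.9962870279947916
side [[ 0.95347804 -0.30100967  0.01651693]
 [-0.16257456 -0.55956453 -0.81268509]
 [ 0.25386836  0.77219215 -0.58246901]] [-490.69208282  128.17445785  909.99195859] [[496.11780221   0.         254.9770264 ]
 [  0.         496.11780221 188.75173618]
 [  0.           0.           1.        ]] 0.9959004720052084
{'t': 0.1, 'q': array([ 9.03132092e-01,  2.59243350e-01,  1.53597363e+00, -2.43609512e-05,
        1.34801007e+00, -2.02822049e-01]), 'joint_vel': array([ 0.00138352, -0.0017067 , -0.00462298, -0.0007631 , -0.00196393,
        0.00023501]), 'joint_torque': array([ 2.94397367e-03, -4.38211262e+01, -2.84645641e+01,  7.22252741e-02,
        3.62614717e-02, -7.68672720e-06]), 'tcp_pos': array([246.23738141, 491.24187652, 217.91526016]), 'tcp_rot': array([ 2.30331485e-01,  9.73111884e-01, -7.46018836e-04, -3.33787136e-04]), 'contact_force': array([-0.54404829,  0.25364482,  0.28236678]), 'moment': array([0.00343324, 0.03421281, 0.00775493]), 'gripper_force': 0.0, 'opening': 92.92956382409304}
```

View pics/top.png

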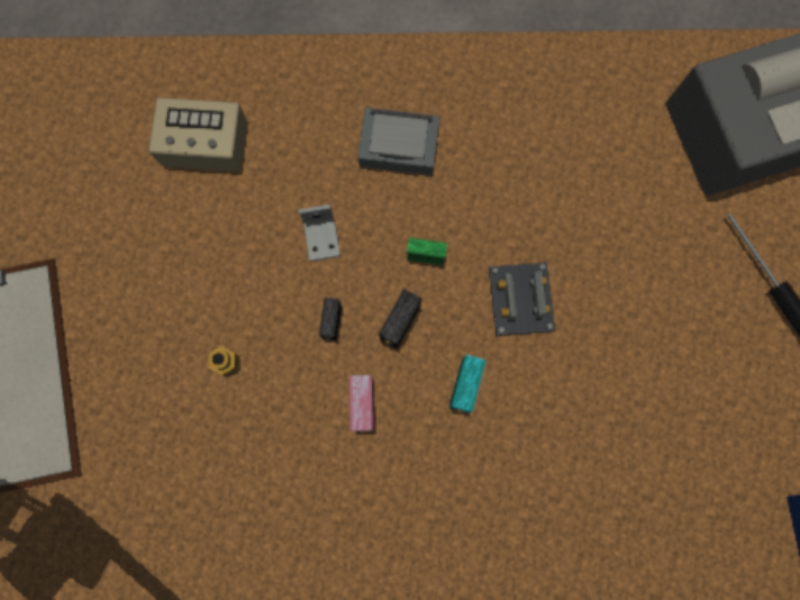

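View pics/side.png

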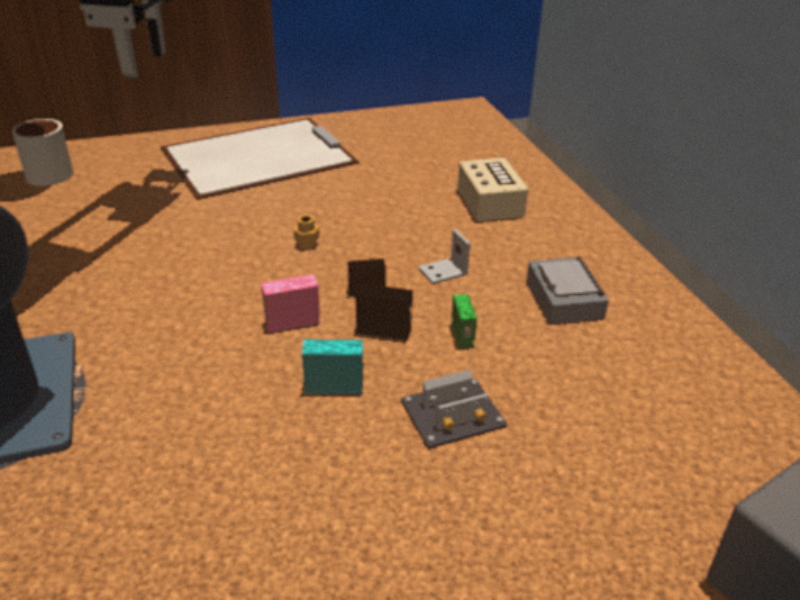

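The top view, in 800x600 pixels, shows these candidates:
- large black block at (400,319)
- small black block at (330,319)
- green at (427,252)
- pink at (361,404)
- turquoise at (468,384)

By the description I choose the large black block at (400,319). The cradle is at (521,299), the bracket at (320,232) and the union at (222,361). In the side view the large black block is at (384,312), the small one is behind it at (367,278), and the cradle is at (453,408).

Run:
```python
from h import *
import pickle
c=pickle.load(open("top.pkl","rb"));P=pts(c);s=512/800
def rect(name,u0,v0,r,zl,zh):
    m=np.zeros((384,512),bool);m[int((v0-r)*s):int((v0+r)*s),int((u0-r)*s):int((u0+r)*s)]=1
    m&=(P[...,2]>zl)&(P[...,2]<zh);q=P[m]
    k=cv2.minAreaRect(q[:,:2].astype(np.float32));print(name,m.sum(),k,q[:,2].mean(),cv2.boxPoints(k).round(1).tolist());return q
rect("big",400,319,40,54,80)
rect("small",330,319,25,20,80)
rect("table",450,460,30,-20,20)
rect("plate",521,299,45,3.5,12)
q=rect("walls",521,299,45,28,60)
rect("turq",468,384,40,40,80);rect("green",427,252,30,30,80)
im=c["img"][:,:,::-1]
cv2.imwrite("pics/crop.png",np.hstack([cv2.resize(im[170:235,230:300],(400,371),interpolation=2),cv2.resize(im[160:225,305:375],(400,371),interpolation=2)]))
```

```text
big 471 ((495.32708740234375, -0.12335205078125), (28.110849380493164, 69.97515106201172), 60.70414733886719) 64.4315568066885 [[457.8999938964844, 4.699999809265137], [519.0, -29.5], [532.7000122070312, -5.0], [471.70001220703125, 29.299999237060547]]
small 287 ((497.95166015625, 95.79283905029297), (21.282453536987305, 52.599308013916016), 82.25099182128906) 45.42563883450329 [[470.5, 88.80000305175781], [522.5999755859375, 81.69999694824219], [525.4000244140625, 102.80000305175781], [473.29998779296875, 109.9000015258789]]
table 1475 ((306.9652099609375, -64.20953369140625), (82.02461242675781, 77.05526733398438), 89.13719940185547) 0.6098866787643605 [[267.79998779296875, -104.5999984741211], [344.8999938964844, -105.80000305175781], [346.1000061035156, -23.799999237060547], [269.1000061035156, -22.600000381469727]]
plate 1297 ((528.8375244140625, -170.29507446289062), (126.75474548339844, 130.4272003173828), 88.50110626220703) 6.784419359125881 [[462.0, -231.89999389648438], [592.4000244140625, -235.39999389648438], [595.7000122070312, -108.5999984741211], [465.29998779296875, -105.19999694824219]]
walls 270 ((528.1728515625, -168.98699951171875), (60.31925964355469, 55.80972671508789), 3.3087151050567627) 38.15358751557655 [[496.5, -142.89999389648438], [499.70001220703125, -198.60000610351562], [559.9000244140625, -195.10000610351562], [556.7000122070312, -139.39999389648438]]
turq 515 ((404.9665832519531, -87.97173309326172), (28.31155776977539, 71.85134887695312), 73.16718292236328) 63.52724821199577 [[366.5, -91.0999984741211], [435.29998779296875, -111.9000015258789], [443.5, -84.80000305175781], [374.70001220703125, -64.0]]
green 290 ((593.0501708984375, -37.800846099853516), (55.08805465698242, 22.738447189331055), 80.24635314941406) 47.68991290432124 [[577.2000122070312, -63.0], [599.5999755859375, -66.9000015258789], [608.9000244140625, -12.600000381469727], [586.5, -8.699999809265137]]
```

View pics/crop.png

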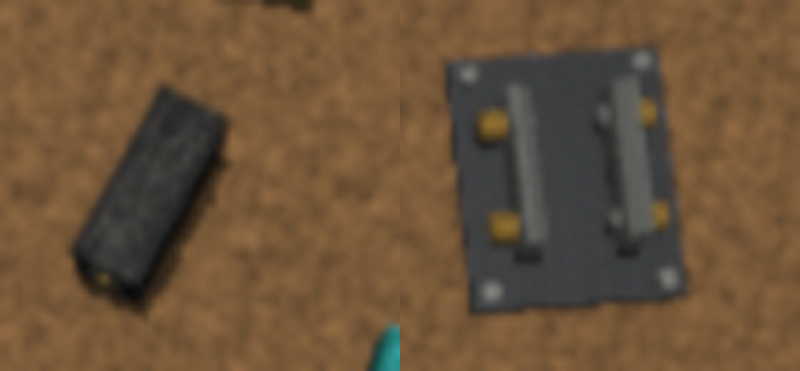

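The crop on the left shows a long, plain black block measuring 70x28x64, which matches the description and confirms the large one. On the right is the cradle, with its walls running along world x and the balls between them. Next I move above the block.

```bash
python3 -m inch '[{"tx":-0.0738,"ty":-0.0546},{"tx":-0.0738,"ty":-0.0546},{"tx":-0.0738,"ty":-0.0546},{"tx":-0.0738,"ty":-0.0546},{"tx":-0.0738,"ty":-0.0546},{"tx":-0.0738,"ty":-0.0546},{"tx":-0.0738,"ty":-0.0546},{"tx":-0.0738,"ty":-0.0546},{"tx":-0.0738,"ty":-0.0546},{"tx":-0.0738,"ty":-0.0546},{"tx":-0.0738,"ty":-0.0546},{"tx":-0.0738,"ty":-0.0546},{"az":0.0073},{"tx":0},{"tx":0}]' -0.2
cat >> h.py <<'E'
from scipy.spatial.transform import Rotation as Ro
def wrist():
    s=sense();c=read_camera("wrist");T=np.array(c["T_tool_cam"]);Rt=Ro.from_quat(s["tcp_rot"]).as_matrix()
    Rw=Rt@T[:3,:3];tw=Rt@T[:3,3]+s["tcp_pos"];c["R"]=Rw.T;c["t"]=-Rw.T@tw
    return s,c
E
python3 - <<'E'
from h import *
s,c=wrist();print(s["tcp_pos"],s["tcp_rot"],s["opening"],c["T_tool_cam"])
P=pts(c);cv2.imwrite("pics/w1.png",c["img"][:,:,::-1])
m=(P[...,2]>56)&(P[...,2]<75);n,l,st,ce=cv2.connectedComponentsWithStats(m.astype(np.uint8))
for i in range(1,n):
    if st[i,4]>300:
        q=P[l==i];print(ce[i],cv2.minAreaRect(q[:,:2].astype(np.float32)),q[:,2].mean())
E
```

```text
[246.23738141 491.24187652 217.91526016] [ 2.30331485e-01  9.73111884e-01 -7.46018836e-04 -3.33787136e-04] 92.92956382409304 [[ 9.84930338e-04 -9.67357545e-01 -2.53413516e-01  6.97578584e+01]
 [ 9.99999501e-01  9.10082491e-04  4.12585264e-04  3.93912421e-01]
 [-1.68490264e-04 -2.53413796e-01  9.67357958e-01 -1.66774469e+02]
 [ 0.00000000e+00  0.00000000e+00  0.00000000e+00  1.00000000e+00]]invalid input at $[0]: expected keys tx, ty, tz, ax, ay, az
```

View pics/w1.png

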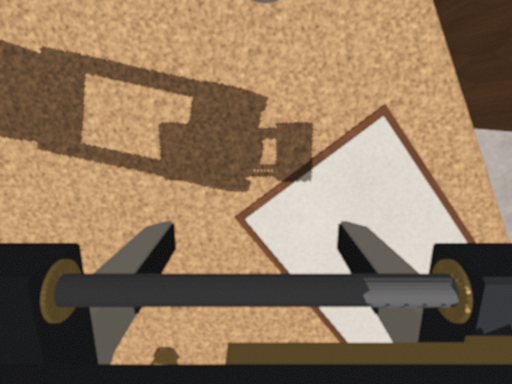

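That picture shows only the start pose, with the clipboard and the gripper's shadow, because the move was refused: each row needs all six keys.

```bash
python3 -m inch '[{"tx":-0.0738,"ty":-0.0546,"tz":0,"ax":0,"ay":0,"az":0},{"tx":-0.0738,"ty":-0.0546,"tz":0,"ax":0,"ay":0,"az":0},{"tx":-0.0738,"ty":-0.0546,"tz":0,"ax":0,"ay":0,"az":0},{"tx":-0.0738,"ty":-0.0546,"tz":0,"ax":0,"ay":0,"az":0},{"tx":-0.0738,"ty":-0.0546,"tz":0,"ax":0,"ay":0,"az":0},{"tx":-0.0738,"ty":-0.0546,"tz":0,"ax":0,"ay":0,"az":0},{"tx":-0.0738,"ty":-0.0546,"tz":0,"ax":0,"ay":0,"az":0},{"tx":-0.0738,"ty":-0.0546,"tz":0,"ax":0,"ay":0,"az":0},{"tx":-0.0738,"ty":-0.0546,"tz":0,"ax":0,"ay":0,"az":0},{"tx":-0.0738,"ty":-0.0546,"tz":0,"ax":0,"ay":0,"az":0},{"tx":-0.0738,"ty":-0.0546,"tz":0,"ax":0,"ay":0,"az":0},{"tx":-0.0738,"ty":-0.0546,"tz":0,"ax":0,"ay":0,"az":0},{"tx":0,"ty":0,"tz":0,"ax":0,"ay":0,"az":0.0073},{"tx":0,"ty":0,"tz":0,"ax":0,"ay":0,"az":0},{"tx":0,"ty":0,"tz":0,"ax":0,"ay":0,"az":0}]' -0.2
cat > look.py <<'E'
from h import *
import sys
s,c=wrist();print(s["t"],s["tcp_pos"],s["tcp_rot"],s["opening"])
P=pts(c);cv2.imwrite(f"pics/{sys.argv[1]}.png",c["img"][:,:,::-1])
m=(P[...,2]>float(sys.argv[2]))&(P[...,2]<float(sys.argv[3]));n,l,st,ce=cv2.connectedComponentsWithStats(m.astype(np.uint8))
for i in range(1,n):
    if st[i,4]>300:
        q=P[l==i];b=cv2.boxPoints(cv2.minAreaRect(q[:,:2].astype(np.float32)))
        e=b[1]-b[0];f=b[2]-b[1];e=e if np.hypot(*e)>np.hypot(*f) else f
        d=np.append(q[:,:2].mean(0)*0+b.mean(0),0)-[*s["tcp_pos"][:2],0]
        print("px",ce[i].round(),"c",b.mean(0).round(1),"LxW",np.hypot(*(b[1]-b[0])).round(1),np.hypot(*f).round(1),"ang",np.degrees(np.arctan2(e[1],e[0])).round(2),"z",q[:,2].mean().round(1),"tool",(Ro.from_quat(s["tcp_rot"]).as_matrix().T@d).round(1))
x=Ro.from_quat(s["tcp_rot"]).as_matrix();print("toolx ang",np.degrees(np.arctan2(x[1,0],x[0,0])))
E
python3 look.py w2 55 75
```

```text
t: 1.65
tcp_pos: [495.0, 0.7, 218.3]
tcp_rot: [0.252, 0.968, 0.0, -0.001]
contact_force: [0.1, 0.7, 0.5]
opening: 56.1
gripper_force: 0.0
1.65 [494.98795031   0.67099011 218.31216483] [ 2.52070629e-01  9.67708671e-01  1.21081929e-04 -5.57948353e-04] 56.05106402168761
px [245.  49.] c [381.   53.1] LxW 28.1 70.5 ang 1.1 z 64.7 tool [ 1.251e+02 -9.800e+00  1.000e-01]
px [139. 143.] c [404.7 -87.3] LxW 70.0 28.8 ang -16.82 z 64.3 tool [  35.9 -120.9    0. ]
px [255. 176.] c [494.    0.6] LxW 70.2 27.9 ang -28.66 z 64.8 tool [ 0.9 -0.6  0. ]
toolx ang 150.79984316078503
```

View pics/w2.png

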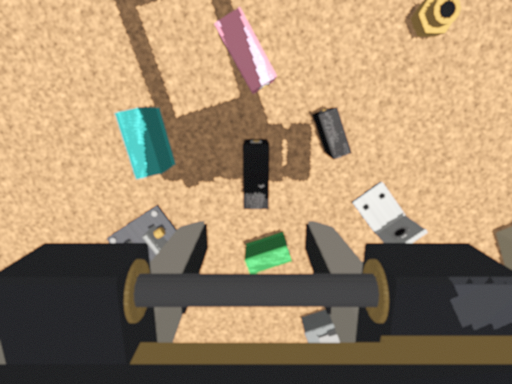

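The large black block is at (255,174), aligned between the fingers. Its neighbours are clear. I descend and grip.

```bash
python3 -m inch '[{"tx":0,"ty":0,"tz":0.08,"ax":0,"ay":0,"az":0},{"tx":0,"ty":0,"tz":0.08,"ax":0,"ay":0,"az":0},{"tx":0,"ty":0,"tz":0.08,"ax":0,"ay":0,"az":0},{"tx":0,"ty":0,"tz":0.06,"ax":0,"ay":0,"az":0},{"tx":0,"ty":0,"tz":0.04,"ax":0,"ay":0,"az":0},{"tx":0,"ty":0,"tz":0.0135,"ax":0,"ay":0,"az":0},{"tx":0,"ty":0,"tz":0,"ax":0,"ay":0,"az":0},{"tx":0,"ty":0,"tz":0,"ax":0,"ay":0,"az":0}]'
python3 -m inch '[{"tx":0,"ty":0,"tz":0,"ax":0,"ay":0,"az":0},{"tx":0,"ty":0,"tz":0,"ax":0,"ay":0,"az":0},{"tx":0,"ty":0,"tz":0,"ax":0,"ay":0,"az":0},{"tx":0,"ty":0,"tz":0,"ax":0,"ay":0,"az":0},{"tx":0,"ty":0,"tz":0,"ax":0,"ay":0,"az":0},{"tx":0,"ty":0,"tz":0,"ax":0,"ay":0,"az":0},{"tx":0,"ty":0,"tz":0,"ax":0,"ay":0,"az":0},{"tx":0,"ty":0,"tz":0,"ax":0,"ay":0,"az":0}]' 1 55
```

```text
t: 2.5
tcp_pos: [496.3, 0.7, 43.0]
tcp_rot: [0.252, 0.968, 0.0, 0.001]
contact_force: [0.5, 0.2, 0.3]
opening: 55.7
gripper_force: 0.0
t: 3.3
tcp_pos: [495.7, 0.3, 42.3]
tcp_rot: [0.253, 0.968, 0.0, 0.0]
contact_force: [-0.5, 0.6, 5.7]
opening: 27.3
gripper_force: 55.0
```

```bash
python3 -m inch '[{"tx":0,"ty":0,"tz":-0.02,"ax":0,"ay":0,"az":0},{"tx":0,"ty":0,"tz":-0.06,"ax":0,"ay":0,"az":0},{"tx":0,"ty":0,"tz":-0.08,"ax":0,"ay":0,"az":0},{"tx":0,"ty":0,"tz":-0.08,"ax":0,"ay":0,"az":0},{"tx":0,"ty":0,"tz":-0.06,"ax":0,"ay":0,"az":0},{"tx":-0.054,"ty":-0.035,"tz":0,"ax":0,"ay":0,"az":0},{"tx":-0.054,"ty":-0.035,"tz":0,"ax":0,"ay":0,"az":0},{"tx":-0.054,"ty":-0.035,"tz":0,"ax":0,"ay":0,"az":0},{"tx":0,"ty":0,"tz":0,"ax":0,"ay":0,"az":-0.0226},{"tx":0,"ty":0,"tz":0,"ax":0,"ay":0,"az":-0.0226},{"tx":0,"ty":0,"tz":0,"ax":0,"ay":0,"az":-0.0226},{"tx":0,"ty":0,"tz":0,"ax":0,"ay":0,"az":-0.0226},{"tx":0,"ty":0,"tz":0,"ax":0,"ay":0,"az":0},{"tx":0,"ty":0,"tz":0,"ax":0,"ay":0,"az":0},{"tx":0,"ty":0,"tz":0,"ax":0,"ay":0,"az":0}]'
python3 look.py w3 37 46
python3 - <<'E'
import cv2;print()
E
```

```text
t: 4.8
tcp_pos: [540.3, -84.9, 191.9]
tcp_rot: [-0.027, 1.0, 0.0, -0.0]
contact_force: [-0.0, -0.2, -2.4]
opening: 27.9
gripper_force: 55.0
4.8 [540.33874867 -84.93292786 191.86710274] [-2.73111546e-02  9.99626963e-01  7.92544297e-05 -1.69678526e-04] 27.898788109971093
px [153. 161.] c [ 528.8 -191.9] LxW 8.0 59.6 ang 3.96 z 40.5 tool [  17.4 -106.2   -0. ]
px [192. 160.] c [ 526.1 -151.5] LxW 7.6 60.3 ang 3.23 z 40.9 tool [ 17.9 -65.7  -0. ]
toolx ang -176.86998135344894
```

View pics/w3.png

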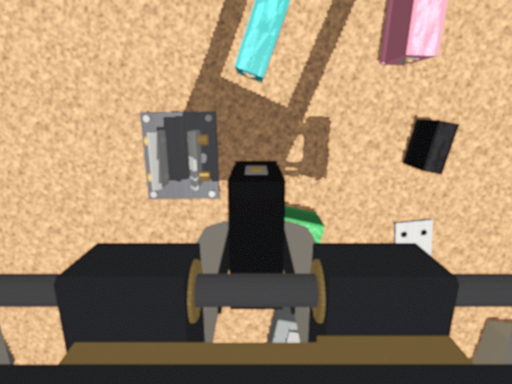

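The wrist view shows the cradle at (180,155) and the held block at (257,205), still square in the fingers. Next I check the camera's offset against the held block and the top view of the lips.

Run:
```python
from h import *
import pickle
c=pickle.load(open("top.pkl","rb"));P=pts(c)
def lips(P):
    m=(P[...,2]>37)&(P[...,2]<46)&(abs(P[...,0]-528)<45)&(abs(P[...,1]+170)<40)
    for lo,hi in((-40,0),(0,40)):
        q=P[m&(P[...,1]+170>lo)&(P[...,1]+170<hi)];k=cv2.minAreaRect(q[:,:2].astype(np.float32));print(len(q),k,q[:,2].mean())
lips(P)
s,c=wrist();P=pts(c);R=Ro.from_quat(s["tcp_rot"]).as_matrix()
Q=(P-s["tcp_pos"])@R
for a,b in((-15,0),(0,15),(15,30),(30,40)):
    m=(Q[...,2]>a)&(Q[...,2]<b)&(abs(Q[...,1])<22)&(abs(Q[...,0])<50)
    v,u=np.nonzero(m);q=Q[m];
    if len(q):print(a,b,len(q),"x",np.percentile(q[:,0],[1,50,99]).round(1),"y",np.percentile(q[:,1],[1,50,99]).round(1),"zmax",q[:,2].max().round(1))
```

```text
96 ((529.6509399414062, -192.95692443847656), (59.647239685058594, 7.779177665710449), 3.3087151050567627) 40.47967029896333
78 ((527.8255615234375, -152.9403839111328), (59.156028747558594, 8.031086921691895), 3.2475903034210205) 40.89614571298438
-15 0 595 x [ 7.4 36.5 38.6] y [-21.5   0.3  21.6] zmax -0.0
0 15 210 x [10.8 36.6 38.8] y [-14.   -0.2  13.7] zmax 14.9
15 30 150 x [36.3 36.6 37.3] y [-13.7  -0.3  13.5] zmax 30.0
30 40 127 x [34.9 36.5 36.7] y [-13.5   0.3  13.6] zmax 40.0
```

```bash
python3 -m inch '[{"tx":0,"ty":0,"tz":0,"ax":0,"ay":0,"az":-0.001},{"tx":0.011,"ty":-0.0576,"tz":0,"ax":0,"ay":0,"az":0},{"tx":0.011,"ty":-0.0576,"tz":0,"ax":0,"ay":0,"az":0},{"tx":0.011,"ty":-0.0576,"tz":0,"ax":0,"ay":0,"az":0},{"tx":0,"ty":0,"tz":0.055,"ax":0,"ay":0,"az":0},{"tx":0,"ty":0,"tz":0.055,"ax":0,"ay":0,"az":0},{"tx":0,"ty":0,"tz":0.055,"ax":0,"ay":0,"az":0},{"tx":0,"ty":0,"tz":0,"ax":0,"ay":0,"az":0},{"tx":0,"ty":0,"tz":0,"ax":0,"ay":0,"az":0},{"tx":0,"ty":0,"tz":0,"ax":0,"ay":0,"az":0}]'
cat > rel.py <<'E'
from h import *
import sys
s,c=wrist();P=pts(c);R=Ro.from_quat(s["tcp_rot"]).as_matrix();Q=(P-s["tcp_pos"])@R
print(s["t"],s["tcp_pos"],np.degrees(np.arctan2(R[1,0],R[0,0])))
cv2.imwrite(f"pics/{sys.argv[1]}.png",c["img"][:,:,::-1])
for nm,lo,hi,y0,y1 in(("lip-",36,46,-33,-14.5),("lip+",36,46,14.5,33)):
    m=(P[...,2]>lo)&(P[...,2]<hi)&(Q[...,1]>y0)&(Q[...,1]<y1)&(abs(Q[...,0])<45)
    q=Q[m];v,u=np.nonzero(m)
    print(nm,len(q),u.mean(),v.mean(),"xmax",q[:,0].max(),"xmin",q[:,0].min(),"y",np.percentile(q[:,1],[2,50,98]).round(1),"slope deg",np.degrees(np.polyfit(q[:,0],q[:,1],1)[0]))
m=(Q[...,2]>5)&(Q[...,2]<38)&(abs(Q[...,1])<17)&(abs(Q[...,0])<45);q=Q[m];print("block x",np.median(q[:,0]),"y",np.percentile(q[:,1],[1,99]),"z",q[:,2].max())
E
python3 rel.py w4
```

```text
t: 5.9
tcp_pos: [530.7, -172.9, 111.1]
tcp_rot: [-0.032, 0.999, -0.001, 0.001]
contact_force: [-0.6, -0.5, -1.4]
opening: 27.4
gripper_force: 55.0
5.9 [ 530.67750949 -172.85047253  111.08661991] -176.3496343076723
lip- 112 229.94642857142858 164.95535714285714 xmax 33.664918074848735 xmin 17.373527230870632 y [-22.2 -20.2 -15.5] slope deg 14.223995862075768
lip+ 293 284.6245733788396 179.320819112628 xmax 33.68455562294404 xmin -16.375461660424442 y [18.3 23.3 25.2] slope deg -4.268587312557227
block x 36.56930071429521 y [-13.69794918  13.60101514] z 37.64005276796921
```

View pics/w4.png

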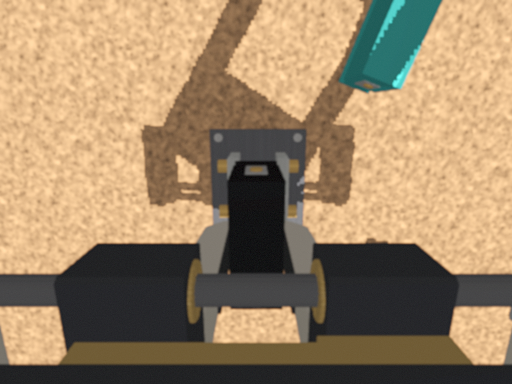

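The block is above the cradle. The plate's far edge is at (258,130), and the lips show at (234,160) and (284,160), slightly right of the block's centre. I'll measure the lateral offset precisely.

Run:
```python
from h import *
s,c=wrist();P=pts(c);R=Ro.from_quat(s["tcp_rot"]).as_matrix();Q=(P-s["tcp_pos"])@R
K=c["camera_matrix"];Rc=R.T@np.array(c["R"]).T;T=np.array(c["T_tool_cam"])
def ray(u,v,zw):
    d=T[:3,:3]@[(u-K[0,2])/K[0,0],(v-K[1,2])/K[1,1],1];k=(s["tcp_pos"][2]-zw-T[2,3])/d[2];return T[:3,3]+k*d
hsv=cv2.cvtColor(c["img"],cv2.COLOR_RGB2HSV).astype(int);g=hsv[...,1]
for v in range(134,156,4):
    m=np.nonzero(g[v,195:320]<70)[0]+195
    a,b=ray(m.min()-.5,v,6),ray(m.max()+.5,v,6);print("plate",v,m.min(),m.max(),a.round(1),b.round(1),"mid",((a+b)/2)[:2].round(2))
for v in range(152,176,3):
    m=(P[v,:,2]>37)&(P[v,:,2]<46)
    u=np.nonzero(m[200:320])[0]+200
    if len(u):
        l=u[u<257];r=u[u>257]
        print("lip",v,[(x.min(),x.max(),Q[v,x.min(),1].round(1),Q[v,x.max(),1].round(1)) for x in(l,r) if len(x)])
```

```text
plate 134 210 305 [ 49.3 -39.8 105.2] [ 49.4  43.1 105.2] mid [49.39  1.64]
plate 138 210 305 [ 45.9 -40.  105.2] [ 46.   43.3 105.2] mid [45.97  1.64]
plate 142 210 305 [ 42.5 -40.1 105.2] [ 42.6  43.4 105.2] mid [42.52  1.65]
plate 146 210 305 [ 39.  -40.2 105.2] [ 39.1  43.5 105.2] mid [39.06  1.66]
plate 150 211 305 [ 35.5 -39.5 105.2] [ 35.6  43.7 105.2] mid [35.57  2.11]
plate 154 211 304 [ 32.  -39.6 105.2] [ 32.1  43.  105.2] mid [32.06  1.68]
lip 158 [(np.int64(228), np.int64(235), np.float64(-21.3), np.float64(-16.0)), (np.int64(280), np.int64(287), np.float64(18.9), np.float64(24.3))]
lip 161 [(np.int64(227), np.int64(234), np.float64(-21.9), np.float64(-16.8)), (np.int64(279), np.int64(288), np.float64(18.3), np.float64(25.0))]
lip 164 [(np.int64(227), np.int64(234), np.float64(-22.0), np.float64(-16.7)), (np.int64(280), np.int64(288), np.float64(19.1), np.float64(25.1))]
lip 167 [(np.int64(227), np.int64(231), np.float64(-22.1), np.float64(-19.0)), (np.int64(280), np.int64(288), np.float64(19.1), np.float64(25.1))]
lip 170 [(np.int64(227), np.int64(230), np.float64(-22.0), np.float64(-19.6)), (np.int64(281), np.int64(288), np.float64(20.0), np.float64(25.2))]
lip 173 [(np.int64(227), np.int64(229), np.float64(-22.2), np.float64(-20.5)), (np.int64(282), np.int64(288), np.float64(20.7), np.float64(25.1))]
```

```bash
python3 -m inch '[{"tx":0.0036,"ty":0.0031,"tz":0,"ax":0,"ay":0,"az":0},{"tx":0,"ty":0,"tz":0.03,"ax":0,"ay":0,"az":0},{"tx":0,"ty":0,"tz":0.02,"ax":0,"ay":0,"az":0},{"tx":0,"ty":0,"tz":0.008,"ax":0,"ay":0,"az":0},{"tx":0,"ty":0,"tz":0.008,"ax":0,"ay":0,"az":0},{"tx":0,"ty":0,"tz":0,"ax":0,"ay":0,"az":0},{"tx":0,"ty":0,"tz":0,"ax":0,"ay":0,"az":0}]'
python3 -m inch '[{"tx":0,"ty":0,"tz":0.008,"ax":0,"ay":0,"az":0},{"tx":0,"ty":0,"tz":0.008,"ax":0,"ay":0,"az":0},{"tx":0,"ty":0,"tz":0,"ax":0,"ay":0,"az":0},{"tx":0,"ty":0,"tz":0,"ax":0,"ay":0,"az":0}]'
```

```text
t: 6.7
tcp_pos: [527.8, -171.0, 76.6]
tcp_rot: [-0.032, 0.999, -0.0, 0.0]
contact_force: [0.5, 0.7, -2.2]
opening: 27.7
gripper_force: 55.0
t: 7.1
tcp_pos: [527.5, -170.8, 68.2]
tcp_rot: [-0.032, 0.999, 0.0, -0.0]
contact_force: [-0.1, 0.7, -2.6]
opening: 27.6
gripper_force: 55.0
```

It entered the walls with no side load. Now I press it past the balls in small steps.

```bash
python3 -m inch '[{"tx":0,"ty":0,"tz":0.006,"ax":0,"ay":0,"az":0},{"tx":0,"ty":0,"tz":0.006,"ax":0,"ay":0,"az":0},{"tx":0,"ty":0,"tz":0.004,"ax":0,"ay":0,"az":0},{"tx":0,"ty":0,"tz":0,"ax":0,"ay":0,"az":0}]'
python3 -m inch '[{"tx":0,"ty":0,"tz":0.004,"ax":0,"ay":0,"az":0},{"tx":0,"ty":0,"tz":0.004,"ax":0,"ay":0,"az":0},{"tx":0,"ty":0,"tz":0,"ax":0,"ay":0,"az":0}]'
python3 -m inch '[{"tx":0,"ty":0,"tz":0.004,"ax":0,"ay":0,"az":0},{"tx":0,"ty":0,"tz":0.004,"ax":0,"ay":0,"az":0},{"tx":0,"ty":0,"tz":0,"ax":0,"ay":0,"az":0}]'
```

```text
t: 7.5
tcp_pos: [528.6, -171.5, 61.6]
tcp_rot: [-0.032, 0.999, -0.001, 0.001]
contact_force: [-0.3, -0.1, 6.8]
opening: 27.8
gripper_force: 55.0
t: 7.8
tcp_pos: [528.9, -171.3, 57.1]
tcp_rot: [-0.032, 0.999, -0.001, 0.001]
contact_force: [1.9, -0.5, -0.2]
opening: 27.6
gripper_force: 55.0
t: 8.1
tcp_pos: [526.5, -171.1, 51.0]
tcp_rot: [-0.032, 0.999, 0.0, -0.001]
contact_force: [0.0, -4.2, -7.7]
opening: 27.3
gripper_force: 55.0
```

```bash
python3 -m inch '[{"tx":0,"ty":0,"tz":0.004,"ax":0,"ay":0,"az":0},{"tx":0,"ty":0,"tz":0,"ax":0,"ay":0,"az":0},{"tx":0,"ty":0,"tz":0,"ax":0,"ay":0,"az":0}]'
python3 -m inch '[{"tx":0,"ty":0,"tz":0.002,"ax":0,"ay":0,"az":0},{"tx":0,"ty":0,"tz":0,"ax":0,"ay":0,"az":0},{"tx":0,"ty":0,"tz":0,"ax":0,"ay":0,"az":0}]'
python3 -m inch '[{"tx":0,"ty":0,"tz":0.002,"ax":0,"ay":0,"az":0},{"tx":0,"ty":0,"tz":0,"ax":0,"ay":0,"az":0},{"tx":0,"ty":0,"tz":0,"ax":0,"ay":0,"az":0}]'
```

```text
t: 8.4
tcp_pos: [527.4, -170.6, 50.3]
tcp_rot: [-0.032, 0.999, 0.0, -0.0]
contact_force: [0.6, -0.7, -4.3]
opening: 27.8
gripper_force: 55.0
t: 8.7
tcp_pos: [527.7, -170.7, 49.5]
tcp_rot: [-0.032, 0.999, 0.0, 0.0]
contact_force: [0.4, -0.1, -2.6]
opening: 27.6
gripper_force: 55.0
t: 9.0
tcp_pos: [527.6, -170.9, 48.4]
tcp_rot: [-0.032, 0.999, 0.0, -0.0]
contact_force: [-0.5, 0.7, -1.7]
opening: 27.8
gripper_force: 55.0
```

```bash
python3 -m inch '[{"tx":0,"ty":0,"tz":0.002,"ax":0,"ay":0,"az":0},{"tx":0,"ty":0,"tz":0,"ax":0,"ay":0,"az":0},{"tx":0,"ty":0,"tz":0,"ax":0,"ay":0,"az":0}]'
python3 -m inch '[{"tx":0,"ty":0,"tz":0.001,"ax":0,"ay":0,"az":0},{"tx":0,"ty":0,"tz":0,"ax":0,"ay":0,"az":0},{"tx":0,"ty":0,"tz":0,"ax":0,"ay":0,"az":0}]'
```

```text
t: 9.3
tcp_pos: [527.7, -170.9, 48.3]
tcp_rot: [-0.032, 0.999, -0.0, 0.0]
contact_force: [-3.2, 1.0, 4.4]
opening: 27.7
gripper_force: 55.0
t: 9.6
tcp_pos: [527.7, -171.0, 48.3]
tcp_rot: [-0.032, 0.999, -0.0, 0.0]
contact_force: [-3.4, -0.2, 9.2]
opening: 27.3
gripper_force: 55.0
```

The floor is reached: the force is rising with the TCP steady at 48.3. I give one more nudge, release, rise and check.

```bash
python3 -m inch '[{"tx":0,"ty":0,"tz":0.002,"ax":0,"ay":0,"az":0},{"tx":0,"ty":0,"tz":0,"ax":0,"ay":0,"az":0},{"tx":0,"ty":0,"tz":0,"ax":0,"ay":0,"az":0}]'
python3 -m inch '[{"tx":0,"ty":0,"tz":-0.003,"ax":0,"ay":0,"az":0},{"tx":0,"ty":0,"tz":0,"ax":0,"ay":0,"az":0},{"tx":0,"ty":0,"tz":0,"ax":0,"ay":0,"az":0},{"tx":0,"ty":0,"tz":0,"ax":0,"ay":0,"az":0},{"tx":0,"ty":0,"tz":0,"ax":0,"ay":0,"az":0},{"tx":0,"ty":0,"tz":0,"ax":0,"ay":0,"az":0}]' -0.2
python3 -m inch '[{"tx":0,"ty":0,"tz":-0.01,"ax":0,"ay":0,"az":0},{"tx":0,"ty":0,"tz":-0.04,"ax":0,"ay":0,"az":0},{"tx":0,"ty":0,"tz":-0.08,"ax":0,"ay":0,"az":0},{"tx":0,"ty":0,"tz":-0.08,"ax":0,"ay":0,"az":0},{"tx":0,"ty":0,"tz":-0.08,"ax":0,"ay":0,"az":0},{"tx":0,"ty":0,"tz":0,"ax":0,"ay":0,"az":0},{"tx":0,"ty":0,"tz":0,"ax":0,"ay":0,"az":0}]'
python3 look.py w5 60 80; python3 look.py w6 37 46
python3 - <<'E'
from h import *
c=read_camera("side");P=pts(c);q=P[(P[...,2]>60)&(P[...,2]<80)&(abs(P[...,0]-528)<50)&(abs(P[...,1]+171)<30)]
print(len(q),np.percentile(q[:,2],[50,90,99]),q.mean(0))
cv2.imwrite("pics/s2.png",cv2.resize(c["img"][150:320,150:400,::-1],(750,510)))
E
```

```text
t: 9.9
tcp_pos: [527.7, -170.9, 48.2]
tcp_rot: [-0.032, 0.999, -0.0, 0.0]
contact_force: [-5.3, 1.4, 16.1]
opening: 27.8
gripper_force: 55.0
t: 10.5
tcp_pos: [527.6, -170.8, 47.2]
tcp_rot: [-0.032, 0.999, 0.0, -0.0]
contact_force: [0.1, 0.2, 0.7]
opening: 55.6
gripper_force: 0.0
t: 11.2
tcp_pos: [528.1, -171.1, 193.6]
tcp_rot: [-0.032, 0.999, -0.001, 0.001]
contact_force: [-1.0, -1.1, -1.0]
opening: 55.6
gripper_force: 0.0
11.2 [ 528.1063548  -171.13441061  193.62008292] [-3.18431588e-02  9.99491931e-01 -7.30504926e-04  1.16606923e-03] 55.62267197063862
px [360.  51.] c [404.7 -87.4] LxW 70.7 28.6 ang -16.72 z 64.7 tool [117.8  91.4  -0.4]
px [506.  54.] c [389.5  39.2] LxW 14.0 58.8 ang 14.48 z 63.7 tool [125.  218.7  -0.6]
px [256. 181.] c [ 526.3 -171.4] LxW 27.9 70.5 ang 4.01 z 70.7 tool [ 1.8 -0.2 -0. ]
toolx ang -176.350321959929
11.25 [ 527.2671645  -170.66107229  192.11464176] [-3.18353086e-02  9.99493110e-01  9.71214711e-05 -1.62031665e-04] 55.58835027604872
px [489.  44.] c [386.   41.1] LxW 25.5 74.9 ang 21.97 z 41.5 tool [1.275e+02 2.203e+02 1.000e-01]
px [235. 178.] c [ 528.7 -191.9] LxW 7.8 60.2 ang 3.81 z 40.7 tool [ -0.1 -21.3  -0. ]
px [274. 177.] c [ 525.9 -151.8] LxW 7.3 59.8 ang 4.36 z 40.7 tool [ 0.1 18.9  0. ]
toolx ang -176.3513239362688
591 [68.81660235 70.22480787 71.32715378] [ 523.49421716 -174.32912892   67.86970761]
```

View pics/s2.png

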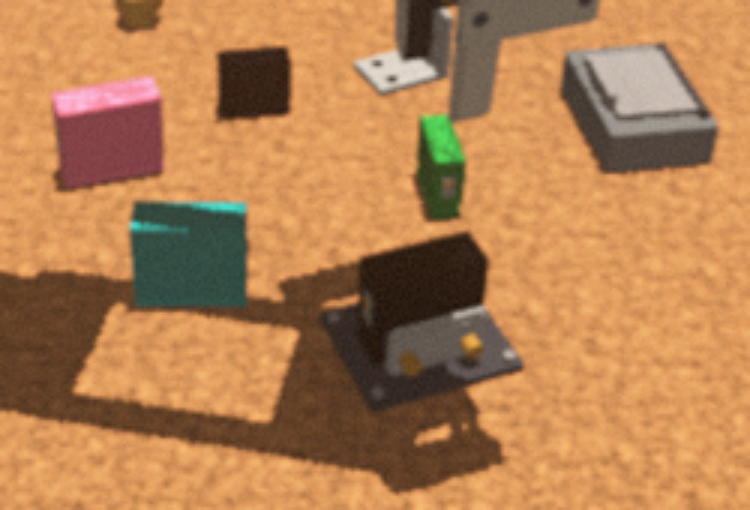

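View pics/w5.png

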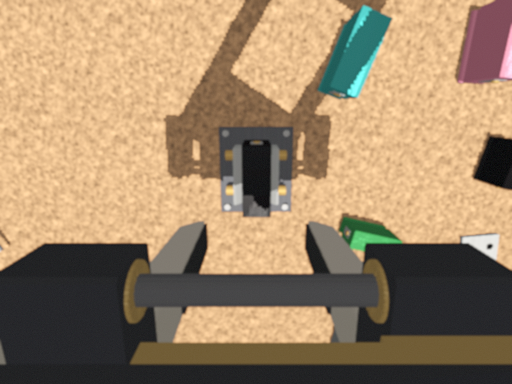

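In the side view the block sits upright between the cradle walls at (420,295). In the wrist view it is centred at (256,178), and its top is 6 mm higher than it was on the table, so it is home. The union and bracket haven't been moved.

```bash
python3 -c "from station import sign_off;print(sign_off())"
```

```text
the job is handed in; nothing more can be done
None
```

The black resistor is pressed fully home in the cradle and released, within about 1 mm of centre by the wrist camera; the union and bracket were not touched, and the job was handed in at about 11 s of the 40 s allowed.

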